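Open the push-and-turn cap of the lens cleaner jug

ROBOT

A 6-joint arm with a two-finger parallel gripper is mounted at the origin on the work surface. World frame = base frame: x ahead of the robot, y to its left, z up, the work surface at z = 0. Lengths are in m, angles in rad, forces in N, time in s.
With the tool pointing down it reaches from about 0.35 to 0.925 m from the base axis. Payload 6.4 kg.
Tool frame: the origin (TCP) lies at the very end of the fingers, on their centre line; the grasp point (between the pads) lies behind it (r.tcp_to_grasp is the z of the grasp point in the tool frame, in m); z points along the fingers, y is the line along which they close (so a half turn about z gives the same grasp; the last joint's range is limited). The gripper opens to 85 mm and grips with 20 to 120 N. Pads are 22 mm wide; open, the fingers measure 114 mm over their backs; the gripper's body (76 mm by 85 mm) begins 54 mm behind the grasp point. The pads swing forward as they close: fully open they stand 13 mm farther back than shut.
Start: joints at [0.944, 0.245, 1.558, -0, 1.339, -0.174], TCP at [0.284, 0.585, 0.195] pointing down, gripper open.
Joint ranges: [-3.13, 3.13], [-1.02, 2.26], [0.13, 2.54], [-0.95, 4.09], [0.21, 2.88], [-2.74, 2.74]. Speed limits (rad/s): [2.57, 2.57, 3.14, 3.14, 3.14, 3.14].

INTERFACE

Orientations are given as a unit quaternion [w, x, y, z].
In Python, from station import r gives the robot as it stands.
- The arm moves only by the shell command python3 -m inch 'ROWS' [FORCE]. ROWS is JSON, a list of rows, each an object with "translation": the shift along the tool's x, y, z in m, a list of three; "angular": the turn, a rotation vector about the tool's x, y, z in rad, a list of three; "claw": the opening, from 0 (shut) to 1 (fully open). A call has 1 to 8 rows; each row shifts and turns the commanded pose from where the row before left it, along the tool's axes as they then stand; what a row does not reach is not made up. A row lasts 1/10 s, in which the tool goes at most 50 mm and 8.59 degrees, less where a joint would pass 70% of its speed; a pose out of reach is approached as far as the arm can. A call is refused whole if a number of a shift passes 0.05 or a number of a turn 0.15, either way. A call with a gripper value outside its range is refused whole. The fingers move at their own pace and stop on an object; FORCE is the grip in N (left out, the last holds). Time passes only in rows, so rows that do not move let the fingers close. It gives the time, the measured TCP pose, the force, the opening and the grip force at its end, in the units of the state.
- r.get_obs(): the state, without advancing time (a new reading comes with each control period).
- r.grab_frame(name): name is "side" or "top" or "wrist"; returns (picture, depth): 400x640x3 uint8, red, green, blue; 400x640 float32, m along the optical axis (not along the pixel's ray), 0 where there is no reading.
- r.camera_model(name): a dict with "fx", "fy", "cx", "cy" (pixels), "position" and "attitude" of the camera in the world. Camera axes: x right, y down, z forward; pixel columns grow to the right and rows downward; lengths in m; the calibration is good to about 2 mm. A picture is of the moment at which its call begins: read the wrist's pose just before it. camera_model takes no time and is no camera call; for the wrist camera it gives the pose at the moment of the call.
- r.sign_off(): hands the job in; it is judged then, once.
The state is a dict: "time": time; "joint_positions": joint angles; "qd": joint speeds; "joint_torque": joint torques, N m; "eef_pos": TCP position; "tcp_rot": TCP orientation; "wrist_force": force on the tool from outside, world axes, zero at the start; "wrist_torque": the same for the moment, N m; "opening": opening from 0.0 (shut) to 1.0 (fully open); "gripper_force": force on a finger pad.
Only numpy, scipy, OpenCV 4.12 (cv2) and the standard library are available. Lean on these libraries where they do the work, as an engineer would, in place of code of your own. Each camera call takes 0.05 s, during which the arm holds its last target. There are 200 camera calls.

TASK

Before the cameras on the bench are cleaned, open the jug of lens cleaner whose safety cap carries a raised grip bar: press the cap down, turn it counter-clockwise (seen from above) while it is pressed until it comes free, and lift it straight off. Finish while holding the cap in the gripper, level, about 8 cm above the open neck: do not put it down or let go. Keep off the other jug, the one with the plain round cap, and leave the rest of the bench as it is.

Things in the scene. Friction and masses are not known exactly. Their poses are not given: they have to be found in the camera images.
- cap: Grey safety cap, 45 g: ribbed, round, 61 mm across, 25 mm high, with an upright flat-sided grip bar across its top, 52 long, 16 wide, 24 mm high. Origin: centre of its lower rim, z up; flat top at z = 25 mm, bar's top at 49 mm. The bar runs along the cap's x, its flat sides face y. Locked at the start with the bar 64 degrees clockwise (from above) of the jug's x axis, with 2 mm of play.
- cap_bar (a point): Centre of the top of the cap's grip bar, 49 mm above its lower rim. Teeth block turning while the cap is not pressed. Pressed and kept pressed, it turns counter-clockwise; it is free after 64 degrees, when the bar lies along the jug's x axis, give or take 9 degrees; a firm stop ends the turn at about 74 degrees. It then lifts straight up and is clear of the neck after 20 mm.
- jug: The jug to open: white plastic, rectangular, 98 (x) by 86 mm, in a dark steel tray, 112 x 100 mm, screwed to the bench: it cannot move. Origin: centre of the tray's underside, on the bench; z up is the neck's axis. Shoulder at z = 139 mm, neck top 166 mm. With the cap locked: cap's lower rim at z = 154 mm, flat top 179 mm, top of its bar 203 mm. Blank label on its -x side.
- neck_top (a point): Centre of the top of the jug's neck, 166 mm above the bench.
- seal (a joint): How far the cap pushes down the sprung seal in the jug's neck, in m: 0 with the cap locked at rest, grows as the cap is pressed, -0.003 with the cap off. Above 0.004 the cap is past the teeth and can turn (aim for 0.006 to 0.007); 0.009 is a hard stop. The spring pushes back with 5 N at rest, 8 N at 0.004, 12 N at 0.009, so it rises again if not kept pressed.
- spare_jug: The other jug, to be left alone: same size, tray and materials, also screwed to the bench, but with a plain low round cap without a grip bar (top at z = 170 mm). Origin: centre of its tray's underside.
- dome_cam: Bystander: white dome camera, 90 mm across, 73 mm high. Origin: centre of its underside.
- bullet_cam: Bystander: white bullet camera on its foot, 135 mm long, 97 mm high. Origin: centre of its foot's underside.
- battery: Bystander: small upright block battery, 27 x 18 x 49 mm. Origin: centre of its underside.
- screwdriver: Bystander: screwdriver lying on the bench, 190 mm long.
- jack1: Bystander: white network jack, 31 x 17 x 22 mm. Origin: centre of its underside.
- jack2: Bystander: a second such jack.
- power_brick: Bystander: black power supply, 110 x 52 x 32 mm. Origin: centre of its underside.
Not all that is in view belongs to the job. Leave any pink or yellow look-alike of the jug alone.

How it is judged:
On the way, in this order (a step that is already met when the one before it is completed fails the run):
1. the cap is pressed down on its neck, past the teeth (value of joint seal above 0.0038 m), for 0.1 s.
2. it is turned counter-clockwise while it stays pressed (past the teeth by the seal's travel, not by force) (angle between the x axis of cap and the x axis of jug, either way round below 0.78 rad and value of joint seal above 0.003 m), for 0.04 s.
3. the cap is turned free (bar along the jug's x axis within 15 degrees), still at the neck (angle between the x axis of cap and the x axis of jug, either way round below 0.26 rad and z of cap in the frame of jug below 0.18 m and horizontal distance between cap and jug below 0.012 m), for 0.05 s.
At the end, for the whole second after the job is handed in: The cap is held still in the gripper's fingers, its lower rim 30 to 150 mm above the neck's top and within 40 mm of the neck's axis sideways, level within 15 degrees, touching nothing of the jug (z of cap in the frame of neck_top between 0.03 and 0.15 m and horizontal distance between cap and neck_top below 0.04 m and angle between cap's own z axis and vertical below 0.26 rad and contact force between cap and the fingers above 1 N and contact force between cap and jug below 0.1 N and linear speed of cap below 0.03 m/s and value of joint seal below -0.002 m); the arm keeps its last pose, push and grip.
It fails at once if the other jug is touched (contact force between any of the arm, the fingers and spare_jug above 2 N).
It fails at once if something else on the bench is moved by more than 30 mm (distance of any of dome_cam, bullet_cam, battery, screwdriver, jack1, jack2, power_brick from where it was at the start of the episode above 0.03 m).
It also fails if it takes over 40 s, if anything falls off the work surface, if the arm or the gripper's body presses on something with over 40 N, if the wrist force passes 120 N, or if a joint passes its speed limit or range.

## Working session

There is one attempt and no reset: what is moved stays moved. The work goes in short steps, Python scripts to look and compute and a shell command to move; the robot and the scene stay as the last step left them, time stands still between calls to the robot, and variables do not carry over. Pictures are saved under pics/ and viewed, at most 10 in all, crops included, and the job is handed in when it is done.

```bash
mkdir -p pics; ls
python3 - <<'E'
from station import r
import cv2,numpy as np
print(r.get_obs(), r.tcp_to_grasp)
for n in("top","side"):
    p,d=r.grab_frame(n); cv2.imwrite(f"pics/{n}0.png",p[:,:,::-1]); np.savez(f"{n}0.npz",p=p,d=d); print(n,r.camera_model(n))
E
```

```text
pics
{'time': 0.0, 'joint_positions': array([ 9.43916937e-01,  2.45831212e-01,  1.55903754e+00, -1.92638248e-05,
        1.33872763e+00, -1.74067602e-01]), 'qd': array([ 0.00077983,  0.00164311,  0.00182524, -0.00257663,  0.00198929,
       -0.00209186]), 'joint_torque': array([ 7.31087875e-04, -4.29503810e+01, -3.26131511e+01, -9.85923543e-05,
        5.30300531e-03,  4.68902655e-06]), 'eef_pos': array([0.28396672, 0.58396955, 0.1936568 ]), 'tcp_rot': array([-3.81950317e-04,  2.24474318e-01,  9.74479490e-01, -9.26244616e-04]), 'wrist_force': array([ 1.40275603, -0.301315  ,  0.80320792]), 'wrist_torque': array([ 0.02206079, -0.03257211,  0.00723624]), 'gripper_force': 0.0, 'opening': 0.9960426818571605} -0.0187
top {'fx': 408.85632832018183, 'fy': 408.85632832018183, 'cx': 317.8724930175298, 'cy': 197.25199882523484, 'position': array([ 0.2993036 , -0.01609374,  1.19831197]), 'attitude': array([-0.0575592 ,  0.71451409, -0.69458577,  0.06088648])}
side {'fx': 430.5108790105286, 'fy': 430.5108790105286, 'cx': 320.71398892226006, 'cy': 193.83355625740705, 'position': array([-0.24471425, -0.80469009,  0.97511303]), 'attitude': array([-0.41166585,  0.83611519, -0.32096322,  0.16859782])}
```

View pics/top0.png

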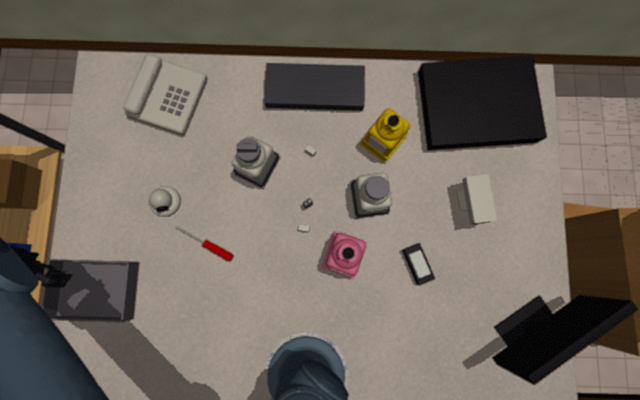

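View pics/side0.png

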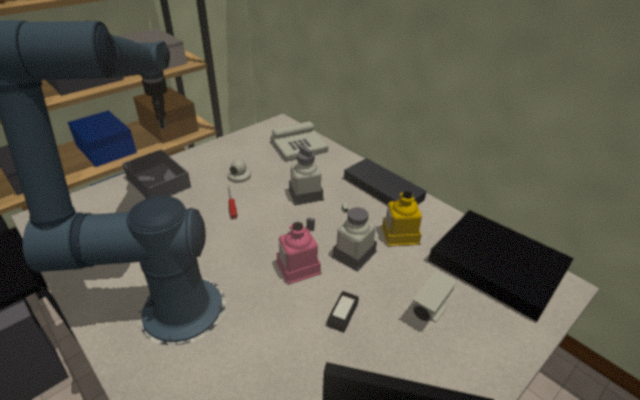

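Top view: the white jugs are at (253,158), whose cap at (247,148) seems to carry a bar, and at (374,192), whose cap is plain and round. The pink (345,255) and yellow (386,133) ones are look-alikes. The left white jug fits the description, so I'll confirm it in a crop and measure it.

```bash
cat > h.py <<'E'
import numpy as np,cv2
from scipy.spatial.transform import Rotation as R
def rot(q): return R.from_quat(np.roll(q,-1)).as_matrix()
def cloud(d,c):
    v,u=np.indices(d.shape); P=np.stack([(u-c['cx'])/c['fx']*d,(v-c['cy'])/c['fy']*d,d],-1)
    W=P@rot(c['attitude']).T+c['position']; W[d<=0]=np.nan; return W
def onplane(u,v,z,c):
    D=rot(c['attitude'])@np.array([(u-c['cx'])/c['fx'],(v-c['cy'])/c['fy'],1.]); return c['position']+D*(z-c['position'][2])/D[2]
E
python3 - <<'E'
from station import r
from h import *
out=[]
for n,(x,y) in(("top",(253,158)),("top",(374,192)),("side",(306,172)),("side",(357,232))):
    p=np.load(f"{n}0.npz")['p'][y-40:y+40,x-40:x+40,::-1]; out.append(cv2.resize(p,(300,300),interpolation=cv2.INTER_CUBIC))
cv2.imwrite("pics/crops.png",np.vstack([np.hstack(out[:2]),np.hstack(out[2:])]))
f=np.load("top0.npz");c=r.camera_model("top");W=cloud(f['d'],c)
for nm,(x,y) in(("A",(253,158)),("B",(374,192))):
    S=W[y-35:y+35,x-35:x+35].reshape(-1,3);
    print(nm,"max z",np.nanmax(S[:,2]))
    for lo,hi in((.192,.212),(.17,.187),(.16,.18),(.13,.147)):
        Q=S[(S[:,2]>lo)&(S[:,2]<hi)]
        if len(Q)>8:
            (cx,cy),s,a=cv2.minAreaRect((Q[:,:2]*1000).astype(np.float32)); print(lo,hi,len(Q),Q.mean(0).round(4),(round(cx),round(cy)),np.round(s),round(a,1))
E
```

```text
A max z 0.20910099312524555
0.192 0.212 145 [0.5909 0.166  0.2032] (592, 166) [15. 51.] 1.4
0.17 0.187 296 [0.5888 0.1645 0.1802] (592, 165) [58. 60.] 78.7
0.16 0.18 160 [0.5847 0.162  0.1758] (592, 165) [58. 61.] 78.3
0.13 0.147 146 [0.5764 0.1561 0.1346] (584, 161) [51. 72.] 34.5
B max z 0.17708314921664847
0.17 0.187 335 [ 0.504  -0.1687  0.172 ] (505, -168) [57. 59.] 35.2
0.16 0.18 454 [ 0.5037 -0.168   0.171 ] (505, -168) [61. 60.] 3.3
0.13 0.147 138 [ 0.4901 -0.1575  0.1341] (497, -163) [73. 55.] 55.9
```

View pics/crops.png

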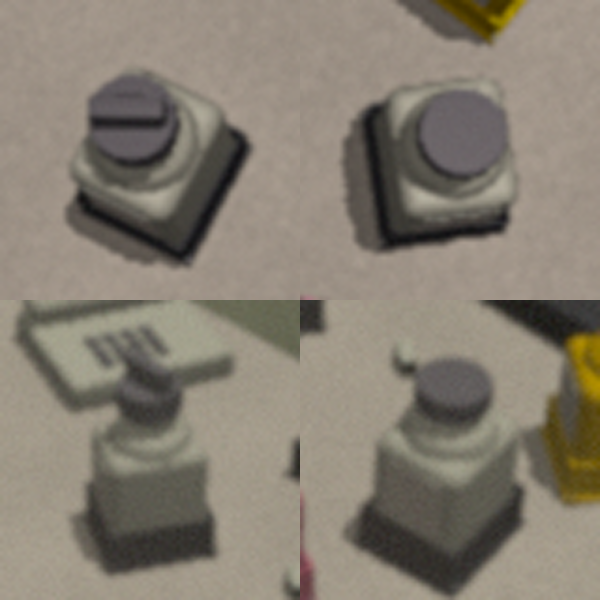

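The crop confirms that the left jug (253,158) has the upright bar, while the right one (374,192) is plain. The bar measures 15x51 mm with its top at z 0.203, and the cap is 60 mm across, which matches the given sizes. The centre is (0.592, 0.165) with the bar running along about 91.4° in the world frame. I'll approach above it.

```bash
python3 -m inch '[{"translation":[0,0,-0.045],"angular":[0,0,0],"claw":1},{"translation":[0,0,-0.045],"angular":[0,0,0],"claw":1},{"translation":[-0.03,-0.016,0],"angular":[0,0,0],"claw":1},{"translation":[-0.03,-0.016,0],"angular":[0,0,0],"claw":1},{"translation":[-0.03,-0.016,0],"angular":[0,0,0],"claw":1},{"translation":[-0.03,-0.016,0],"angular":[0,0,0],"claw":1},{"translation":[-0.03,-0.016,0],"angular":[0,0,0],"claw":1},{"translation":[-0.03,-0.016,0],"angular":[0,0,0],"claw":1}]' 100
python3 -m inch '[{"translation":[-0.035,-0.018,0],"angular":[0,0,0],"claw":1},{"translation":[-0.035,-0.018,0],"angular":[0,0,0],"claw":1},{"translation":[-0.035,-0.018,0],"angular":[0,0,0],"claw":1},{"translation":[-0.035,-0.018,0],"angular":[0,0,0],"claw":1},{"translation":[-0.035,-0.018,0],"angular":[0,0,0],"claw":1},{"translation":[-0.035,-0.018,0],"angular":[0,0,0],"claw":1},{"translation":[-0.035,-0.018,0],"angular":[0,0,0],"claw":1},{"translation":[-0.035,-0.018,0],"angular":[0,0,0],"claw":1}]'
python3 -m inch '[{"translation":[0,0,0],"angular":[0,0,0.137],"claw":1},{"translation":[0,0,0],"angular":[0,0,0.137],"claw":1},{"translation":[0,0,0],"angular":[0,0,0.137],"claw":1},{"translation":[0,0,0],"angular":[0,0,0.137],"claw":1},{"translation":[0,0,0],"angular":[0,0,0.137],"claw":1},{"translation":[0,0,0],"angular":[0,0,0.137],"claw":1},{"translation":[0,0,0],"angular":[0,0,0.137],"claw":1},{"translation":[0,0,0],"angular":[0,0,0.137],"claw":1}]'
cat >> h.py <<'E'
def state(r,tgt=None,yaw=None):
    o=r.get_obs();M=rot(o['tcp_rot']);a=np.degrees(np.arctan2(M[1,1],M[0,1]))
    print(round(o['time'],2),'tcp',o['eef_pos'].round(4),'y-yaw',a.round(2),'tilt',M[:,2].round(4),'F',o['wrist_force'].round(1),'T',o['wrist_torque'].round(2),'open',round(o['opening'],3),'g',round(o['gripper_force'],1),'q',o['joint_positions'].round(2))
    if tgt is not None: print('tool-axis shift to target',(M.T@(np.array(tgt)-o['eef_pos'])).round(4))
E
python3 - <<'E'
from station import r
from h import *
state(r,[.592,.165,.24])
c=r.camera_model("wrist");p,d=r.grab_frame("wrist");cv2.imwrite("pics/w1.png",p[:,:,::-1]);W=cloud(d,c).reshape(-1,3)
np.savez("w1.npz",p=p,d=d)
S=W[(abs(W[:,0]-.592)<.06)&(abs(W[:,1]-.165)<.06)]
for lo,hi in((.195,.212),(.172,.187)):
    Q=S[(S[:,2]>lo)&(S[:,2]<hi)]
    if len(Q)>8: print(lo,len(Q),Q.mean(0).round(4),cv2.minAreaRect((Q[:,:2]*1000).astype(np.float32)))
E
```

```text
time: 0.9
eef_pos: [0.4046, 0.4181, 0.2843]
tcp_rot: [-0.0, 0.224, 0.974, -0.0]
wrist_force: [0.4, 0.1, -0.3]
opening: 1.001
gripper_force: 0.0
time: 1.7
eef_pos: [0.5935, 0.166, 0.2843]
tcp_rot: [-0.0, 0.225, 0.974, -0.0]
wrist_force: [0.7, 0.1, 1.1]
opening: 1.002
gripper_force: 0.0
time: 2.5
eef_pos: [0.5927, 0.1674, 0.2841]
tcp_rot: [-0.0, 0.701, 0.713, -0.0]
wrist_force: [0.7, 0.1, 0.3]
opening: 1.003
gripper_force: 0.0
2.5 tcp [0.5927 0.1674 0.2841] y-yaw 0.94 tilt [-1.2e-03 -1.0e-04 -1.0e+00] F [0.7 0.1 0.3] T [-0.01  0.01  0.02] open 1.003 g 0.0 q [ 0.09  0.11  1.55 -0.    1.48  0.08]
tool-axis shift to target [-0.0024 -0.0007  0.0441]
0.195 1181 [0.5929 0.1674 0.2013] ((593.1753540039062, 165.94476318359375), (15.926385879516602, 51.42445373535156), 0.4284743368625641)
0.172 2451 [0.5931 0.1687 0.1777] ((593.2191162109375, 166.30137634277344), (60.9412956237793, 61.16741180419922), 80.1210708618164)
```

View pics/w1.png

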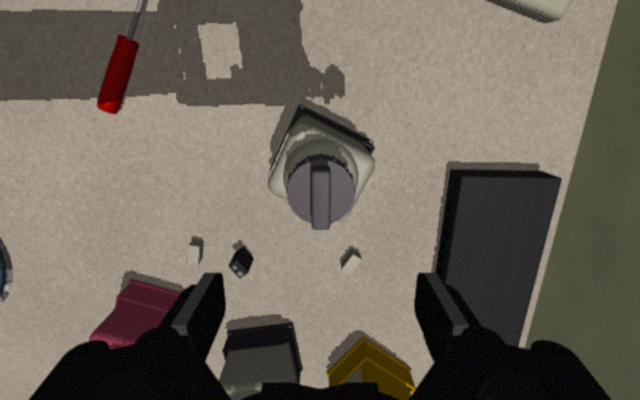

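The wrist view shows the cap at (320,190) with its bar upright between the fingers. It puts the bar centre at (0.593, 0.166), yaw about 0.4–1.4°, which agrees with the top camera. I'll descend and grip.

```bash
python3 -m inch '[{"translation":[-0.0015,0,0.03],"angular":[0,0,0],"claw":1},{"translation":[0,0,0.025],"angular":[0,0,0],"claw":1},{"translation":[0,0,0.02],"angular":[0,0,0],"claw":1},{"translation":[0,0,0.015],"angular":[0,0,0],"claw":1},{"translation":[0,0,0.01],"angular":[0,0,0],"claw":1},{"translation":[0,0,0],"angular":[0,0,0],"claw":1}]' 100
python3 -m inch '[{"translation":[0,0,0],"angular":[0,0,0],"claw":0.15},{"translation":[0,0,0],"angular":[0,0,0],"claw":0},{"translation":[0,0,0],"angular":[0,0,0],"claw":0},{"translation":[0,0,0],"angular":[0,0,0],"claw":0},{"translation":[0,0,0],"angular":[0,0,0],"claw":0},{"translation":[0,0,0],"angular":[0,0,0],"claw":0},{"translation":[0,0,0],"angular":[0,0,0],"claw":0},{"translation":[0,0,0],"angular":[0,0,0],"claw":0}]' 100
python3 -c "
from station import r
from h import *
state(r)"
```

```text
time: 3.15
eef_pos: [0.5922, 0.1659, 0.1832]
tcp_rot: [-0.001, 0.699, 0.715, -0.001]
wrist_force: [0.6, 0.2, 0.3]
opening: 0.997
gripper_force: 0.0
time: 3.95
eef_pos: [0.593, 0.166, 0.1847]
tcp_rot: [-0.0, 0.699, 0.715, -0.0]
wrist_force: [-0.0, -0.1, 0.9]
opening: -0.001
gripper_force: 0.0
3.95 tcp [0.593  0.166  0.1847] y-yaw 1.26 tilt [-1.e-04 -0.e+00 -1.e+00] F [-0.  -0.1  0.9] T [ 0.05 -0.01 -0.  ] open -0.001 g 0.0 q [ 0.09  0.18  1.66 -0.    1.31  0.07]
```

The gripper shut to an opening of 0 with no grip force, so the bar isn't between the pads. I'll look before doing anything else.

Run:
```python
from station import r
from h import *
o=[]
p,d=r.grab_frame("side");np.savez("s2.npz",p=p,d=d);o.append(cv2.resize(p[110:210,260:360,::-1],(400,400),interpolation=cv2.INTER_CUBIC))
p,d=r.grab_frame("wrist");o.append(cv2.resize(p[100:400,170:470,::-1],(400,400)))
cv2.imwrite("pics/c2.png",np.hstack(o)); state(r)
```

```text
4.05 tcp [0.593  0.166  0.1847] y-yaw 1.26 tilt [-2.e-04 -0.e+00 -1.e+00] F [ 0.  -0.2 -0.4] T [-0.01  0.   -0.01] open -0.002 g 0.0 q [0.09 0.18 1.66 0.   1.31 0.07]
```

View pics/c2.png

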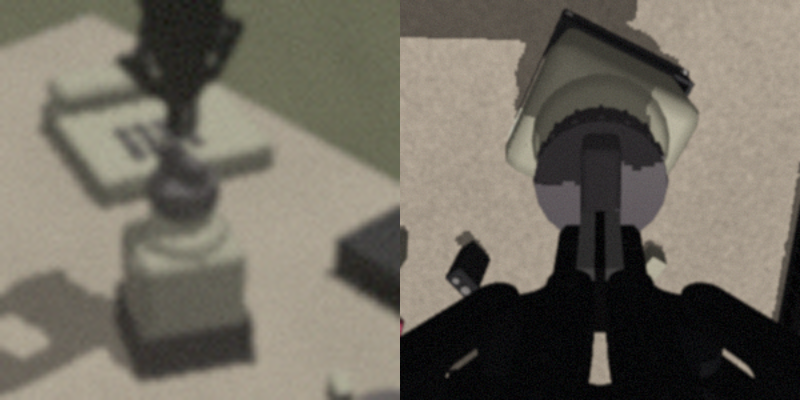

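The side view shows the closed fingers ending right at the bar's top, or just behind it. I'll measure the fingertip positions from depth.

Run:
```python
from station import r
from h import *
state(r)
c=r.camera_model("wrist");p,d=r.grab_frame("wrist");W=cloud(d,c)
np.savez("w3.npz",p=p,d=d)
print('cam',c['position'],d[d>0].min())
for v in range(180,400,12):
    print(v,'z',[None if np.isnan(W[v,u,2]) else round(float(W[v,u,2]),3) for u in(296,308,314,320,326,332,344)],'xy',W[v,308,:2].round(3),p[v,308])
c=r.camera_model("side");W=cloud(np.load("s2.npz")['d'],c)
for v in range(125,165,3): print(v,[tuple(W[v,u].round(3)) for u in(300,304,308)])
```

```text
4.05 tcp [0.593  0.166  0.1847] y-yaw 1.26 tilt [-2.e-04 -0.e+00 -1.e+00] F [ 0.  -0.2 -0.4] T [-0.01  0.   -0.01] open -0.002 g 0.0 q [0.09 0.18 1.66 0.   1.31 0.07]
cam [0.59079749 0.25086365 0.36257049] 0.07589747
180 z [0.133, 0.136, 0.153, 0.159, 0.153, 0.134, 0.133] xy [0.584 0.191] [85 78 71]
192 z [0.168, 0.179, 0.178, 0.178, 0.178, 0.177, 0.168] xy [0.585 0.195] [34 32 36]
204 z [0.178, 0.186, 0.189, 0.19, 0.189, 0.187, 0.177] xy [0.586 0.19 ] [29 29 33]
216 z [0.177, 0.2, 0.201, 0.202, 0.202, 0.201, 0.177] xy [0.586 0.189] [38 38 36]
228 z [0.178, 0.2, 0.202, 0.201, 0.202, 0.202, 0.178] xy [0.586 0.182] [35 35 33]
240 z [0.177, 0.202, 0.201, 0.202, 0.204, 0.201, 0.177] xy [0.586 0.176] [45 38 41]
252 z [0.178, 0.201, 0.203, 0.201, 0.202, 0.201, 0.179] xy [0.586 0.168] [42 43 41]
264 z [0.178, 0.23, 0.23, 0.231, 0.23, 0.229, 0.178] xy [0.587 0.177] [47 43 42]
276 z [0.234, 0.241, 0.24, 0.24, 0.239, 0.239, 0.234] xy [0.588 0.177] [46 42 46]
288 z [0.243, 0.249, 0.249, 0.247, 0.249, 0.25, 0.243] xy [0.588 0.177] [41 39 37]
300 z [0.25, 0.256, 0.257, 0.257, 0.257, 0.257, 0.251]
[... 2521 characters left out ...]
1), np.float64(0.171), np.float64(0.18)), (np.float64(0.583), np.float64(0.163), np.float64(0.178)), (np.float64(0.581), np.float64(0.141), np.float64(0.189))]
158 [(np.float64(0.56), np.float64(0.158), np.float64(0.178)), (np.float64(0.571), np.float64(0.149), np.float64(0.178)), (np.float64(0.579), np.float64(0.138), np.float64(0.18))]
161 [(np.float64(0.562), np.float64(0.16), np.float64(0.164)), (np.float64(0.571), np.float64(0.15), np.float64(0.165)), (np.float64(0.578), np.float64(0.137), np.float64(0.168))]
164 [(np.float64(0.576), np.float64(0.177), np.float64(0.137)), (np.float64(0.57), np.float64(0.149), np.float64(0.153)), (np.float64(0.575), np.float64(0.134), np.float64(0.159))]
```

Run:
```python
from station import r
from h import *
W=cloud(np.load("w3.npz")['d'],r.camera_model("wrist"))
for v in range(250,268): print(v,W[v,[306,310,330,334],2].round(4),W[v,310,:2].round(3))
W=cloud(np.load("s2.npz")['d'],r.camera_model("side"))
S=W[135:148,300:316].reshape(-1,3);S=S[(abs(S[:,0]-.593)<.03)&(abs(S[:,1]-.166)<.02)&(S[:,2]>.207)];print(np.sort(S[:,2])[:12].round(4))
```

```text
250 [0.1994 0.201  0.202  0.2003] [0.587 0.169]
251 [0.1997 0.2022 0.2008 0.2004] [0.588 0.169]
252 [0.2003 0.2015 0.2018 0.2   ] [0.588 0.169]
253 [0.2001 0.202  0.201  0.2001] [0.588 0.168]
254 [0.1993 0.2016 0.2018 0.1999] [0.588 0.167]
255 [0.1995 0.2015 0.2009 0.2001] [0.588 0.167]
256 [0.1989 0.2015 0.202  0.1993] [0.588 0.166]
257 [0.1994 0.2009 0.2023 0.2005] [0.588 0.165]
258 [0.2231 0.2249 0.2243 0.1999] [0.588 0.177]
259 [0.2249 0.225  0.2253 0.1999] [0.588 0.177]
260 [0.226  0.2268 0.2254 0.2001] [0.588 0.177]
261 [0.2275 0.2263 0.2277 0.2275] [0.588 0.177]
262 [0.2285 0.2286 0.2291 0.228 ] [0.588 0.177]
263 [0.2293 0.2287 0.2297 0.2291] [0.588 0.177]
264 [0.2308 0.2299 0.2305 0.23  ] [0.588 0.177]
265 [0.2301 0.2311 0.2303 0.2313] [0.588 0.177]
266 [0.2319 0.2316 0.2313 0.2321] [0.588 0.177]
267 [0.2318 0.2324 0.2326 0.233 ] [0.588 0.177]
[0.2213 0.2214 0.2224 0.2244 0.2273 0.2276 0.2277 0.2292 0.2293 0.2296
 0.2297 0.2302]
```

Both cameras put the closed fingertips at z≈0.224, 39 mm above the reported TCP, centred laterally over the bar. The reported TCP is off along the tool axis, so the fingers closed above the bar and touched nothing. I'll open, go down 40 mm more so the real tip is about 5 mm above the cap's flat top, and grip again.

```bash
python3 -m inch '[{"translation":[0,0,0],"angular":[0,0,0],"claw":1},{"translation":[0,0,0],"angular":[0,0,0],"claw":1},{"translation":[0,0,0],"angular":[0,0,0],"claw":1},{"translation":[0,0,0],"angular":[0,0,0],"claw":1},{"translation":[0,0,0],"angular":[0,0,0],"claw":1},{"translation":[0,0,0],"angular":[0,0,0],"claw":1}]'
python3 -m inch '[{"translation":[0,0,0.01],"angular":[0,0,0],"claw":1},{"translation":[0,0,0.01],"angular":[0,0,0],"claw":1},{"translation":[0,0,0.01],"angular":[0,0,0],"claw":1},{"translation":[0,0,0.01],"angular":[0,0,0],"claw":1},{"translation":[0,0,0],"angular":[0,0,0],"claw":1}]' 60
python3 -m inch '[{"translation":[0,0,0],"angular":[0,0,0],"claw":0},{"translation":[0,0,0],"angular":[0,0,0],"claw":0},{"translation":[0,0,0],"angular":[0,0,0],"claw":0},{"translation":[0,0,0],"angular":[0,0,0],"claw":0},{"translation":[0,0,0],"angular":[0,0,0],"claw":0},{"translation":[0,0,0],"angular":[0,0,0],"claw":0},{"translation":[0,0,0],"angular":[0,0,0],"claw":0}]' 60
python3 -c "
from station import r
from h import *
state(r)"
```

```text
time: 4.7
eef_pos: [0.5931, 0.166, 0.1848]
tcp_rot: [0.0, 0.699, 0.715, 0.0]
wrist_force: [0.1, 0.6, -0.1]
opening: 0.992
gripper_force: 0.0
time: 5.2
eef_pos: [0.5915, 0.1658, 0.1421]
tcp_rot: [-0.001, 0.699, 0.715, -0.002]
wrist_force: [0.7, 0.2, -0.5]
opening: 1.003
gripper_force: 0.0
time: 5.9
eef_pos: [0.5933, 0.166, 0.1454]
tcp_rot: [0.0, 0.699, 0.715, 0.0]
wrist_force: [-0.7, -0.0, 3.3]
opening: 0.175
gripper_force: 62.9
5.9 tcp [0.5933 0.166  0.1454] y-yaw 1.26 tilt [ 6.e-04  0.e+00 -1.e+00] F [-0.7 -0.   3.3] T [-0.05  0.11 -0.01] open 0.175 g 62.9 q [ 0.09  0.21  1.69 -0.    1.24  0.07]
```

The grip is on the bar: opening 0.175, about 15 mm, at 63 N. Next I raise the grip force and press in.

```bash
python3 -m inch '[{"translation":[0,0,0],"angular":[0,0,0],"claw":0},{"translation":[0,0,0.002],"angular":[0,0,0],"claw":0},{"translation":[0,0,0.002],"angular":[0,0,0],"claw":0},{"translation":[0,0,0.002],"angular":[0,0,0],"claw":0},{"translation":[0,0,0.001],"angular":[0,0,0],"claw":0},{"translation":[0,0,0],"angular":[0,0,0],"claw":0},{"translation":[0,0,0],"angular":[0,0,0],"claw":0},{"translation":[0,0,0],"angular":[0,0,0],"claw":0}]' 100
python3 -c "
from station import r
from h import *
state(r)"
```

```text
time: 6.7
eef_pos: [0.5934, 0.166, 0.1395]
tcp_rot: [0.0, 0.699, 0.715, 0.0]
wrist_force: [-4.3, -0.5, 8.8]
opening: 0.159
gripper_force: 101.9
6.7 tcp [0.5934 0.166  0.1395] y-yaw 1.27 tilt [ 8.e-04 -1.e-04 -1.e+00] F [-4.3 -0.5  8.8] T [-0.1   0.72 -0.01] open 0.159 g 101.9 q [ 0.09  0.22  1.69 -0.    1.23  0.07]
```

```bash
python3 -m inch '[{"translation":[0,0,0.0013],"angular":[0,0,0],"claw":0},{"translation":[0,0,0],"angular":[0,0,0],"claw":0},{"translation":[0,0,0],"angular":[0,0,-0.04],"claw":0},{"translation":[0,0,0],"angular":[0,0,-0.06],"claw":0},{"translation":[0,0,0],"angular":[0,0,-0.08],"claw":0},{"translation":[0,0,0],"angular":[0,0,-0.08],"claw":0},{"translation":[0,0,0],"angular":[0,0,-0.08],"claw":0},{"translation":[0,0,0],"angular":[0,0,0],"claw":0}]' 100
python3 -c "
from station import r
from h import *
state(r)"
```

```text
time: 7.5
eef_pos: [0.5949, 0.1662, 0.1391]
tcp_rot: [0.002, 0.568, 0.823, 0.002]
wrist_force: [-0.4, 0.6, 9.7]
opening: 0.161
gripper_force: 102.2
7.5 tcp [0.5949 0.1662 0.1391] y-yaw 20.82 tilt [ 4.8e-03  6.0e-04 -1.0e+00] F [-0.4  0.6  9.7] T [0.02 0.15 0.06] open 0.161 g 102.2 q [ 0.09  0.22  1.69  0.    1.22 -0.27]
```

The torque is low and the downward force is 9.7 N (about 6 mm of seal travel), so the cap is turning. I'll carry on.

```bash
python3 -m inch '[{"translation":[0,0,0],"angular":[0,0,-0.1],"claw":0},{"translation":[0,0,0],"angular":[0,0,-0.1],"claw":0},{"translation":[0,0,0],"angular":[0,0,-0.1],"claw":0},{"translation":[0,0,0],"angular":[0,0,-0.1],"claw":0},{"translation":[0,0,0],"angular":[0,0,-0.1],"claw":0},{"translation":[0,0,0],"angular":[0,0,-0.1],"claw":0},{"translation":[0,0,0],"angular":[0,0,-0.1],"claw":0},{"translation":[0,0,0],"angular":[0,0,-0.1],"claw":0}]'
python3 -m inch '[{"translation":[0,0,0],"angular":[0,0,0],"claw":0},{"translation":[0,0,0],"angular":[0,0,0],"claw":0},{"translation":[0,0,0],"angular":[0,0,0],"claw":0}]'
python3 - <<'E'
from station import r
from h import *
state(r)
p,d=r.grab_frame("side");o=[cv2.resize(p[110:210,260:360,::-1],(400,400),interpolation=cv2.INTER_CUBIC)]
c=r.camera_model("wrist");p,d=r.grab_frame("wrist");o.append(cv2.resize(p[100:400,170:470,::-1],(400,400)));cv2.imwrite("pics/c4.png",np.hstack(o))
S=cloud(d,c)[:320].reshape(-1,3);S=S[(abs(S[:,0]-.593)<.05)&(abs(S[:,1]-.166)<.05)]
Q=S[(S[:,2]>.187)&(S[:,2]<.2)];print(len(Q),np.median(Q[:,2]),cv2.minAreaRect((Q[:,:2]*1000).astype(np.float32)))
E
```

```text
time: 8.3
eef_pos: [0.595, 0.1663, 0.1391]
tcp_rot: [0.002, 0.201, 0.98, 0.001]
wrist_force: [-0.5, 0.9, 9.8]
opening: 0.155
gripper_force: 102.3
time: 8.6
eef_pos: [0.595, 0.1662, 0.1391]
tcp_rot: [0.002, 0.203, 0.979, 0.001]
wrist_force: [-0.8, 0.5, 9.2]
opening: 0.164
gripper_force: 102.3
8.6 tcp [0.595  0.1662 0.1391] y-yaw 66.59 tilt [ 5.e-03  6.e-04 -1.e+00] F [-0.8  0.5  9.2] T [-0.03  0.15 -0.  ] open 0.164 g 102.3 q [ 0.09  0.22  1.69  0.    1.22 -1.07]
3855 0.19508691700707534 ((587.7128295898438, 169.36268615722656), (32.96717071533203, 35.554405212402344), 28.083505630493164)
```

View pics/c4.png

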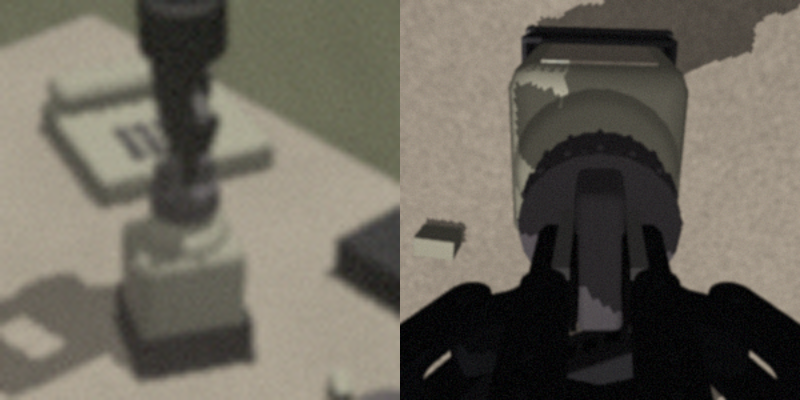

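The bar is held between the fingers and lies along the jug's axis, square to the tray edge at the top of the wrist view. Turned 65°, still pressed. Now lift it straight up, about 98 mm.

```bash
python3 -m inch '[{"translation":[0,0,-0.004],"angular":[0,0,0],"claw":0},{"translation":[0,0,-0.005],"angular":[0,0,0],"claw":0},{"translation":[0,0,-0.006],"angular":[0,0,0],"claw":0},{"translation":[0,0,-0.007],"angular":[0,0,0],"claw":0},{"translation":[0,0,-0.007],"angular":[0,0,0],"claw":0},{"translation":[0,0,-0.007],"angular":[0,0,0],"claw":0},{"translation":[0,0,0],"angular":[0,0,0],"claw":0}]'
python3 -m inch '[{"translation":[0,0,-0.01],"angular":[0,0,0],"claw":0},{"translation":[0,0,-0.01],"angular":[0,0,0],"claw":0},{"translation":[0,0,-0.01],"angular":[0,0,0],"claw":0},{"translation":[0,0,-0.01],"angular":[0,0,0],"claw":0},{"translation":[0,0,-0.01],"angular":[0,0,0],"claw":0},{"translation":[0,0,-0.01],"angular":[0,0,0],"claw":0},{"translation":[0,0,0],"angular":[0,0,0],"claw":0},{"translation":[0,0,0],"angular":[0,0,0],"claw":0}]'
python3 - <<'E'
from station import r
from h import *
state(r)
p,d=r.grab_frame("side");cv2.imwrite("pics/c5.png",cv2.resize(p[80:210,245:375,::-1],(520,520),interpolation=cv2.INTER_CUBIC))
E
```

```text
time: 9.4
eef_pos: [0.5937, 0.166, 0.1737]
tcp_rot: [0.001, 0.203, 0.979, 0.0]
wrist_force: [0.4, -0.2, -0.4]
opening: 0.167
gripper_force: 100.8
time: 10.2
eef_pos: [0.5931, 0.1659, 0.2326]
tcp_rot: [0.0, 0.203, 0.979, 0.0]
wrist_force: [0.2, -0.8, -0.1]
opening: 0.165
gripper_force: 100.8
10.2 tcp [0.5931 0.1659 0.2326] y-yaw 66.57 tilt [ 3.e-04  0.e+00 -1.e+00] F [ 0.2 -0.8 -0.1] T [-0.    0.04  0.05] open 0.165 g 100.8 q [ 0.09  0.14  1.61 -0.    1.39 -1.07]
```

View pics/c5.png

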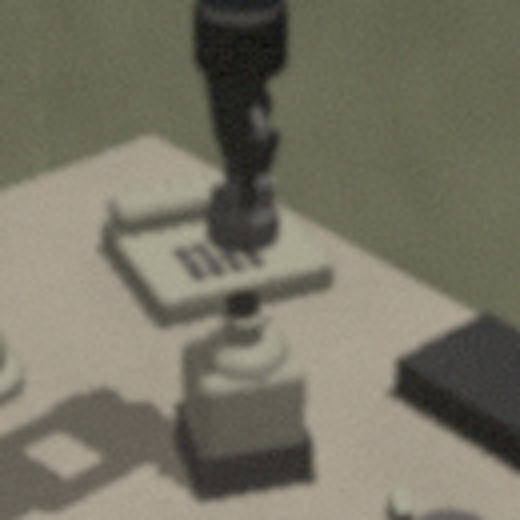

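The cap hangs level in the gripper at (243,220), clear above the open neck at (243,300). It was lifted about 94 mm, so its rim is roughly 76 mm above the neck. I'll hand it in.

```bash
python3 -c "
from station import r
print(r.sign_off())"
```

```text
the job is handed in; nothing more can be done
None
```

The grip-bar cap was pressed, turned about 65° counter-clockwise and lifted off; I handed the job in with it held level about 7.6 cm above the open neck, but sign-off returned no verdict.

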